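Pop the battery hatch of the dust extractor

TASK

The battery of the cordless dust extractor on the workbench needs changing: press the free end of its battery hatch all the way in once with a fingertip, let go so that the push-push latch pops it open, and wait a moment clear of it to see that it stays open. Press it only the once, leave the screw organiser's flap shut, and do not grip, lift or shove anything: the extractor, the organiser and the things lying about stay where they are.

Things in the scene. Friction and masses are not known exactly. Their poses are not given: they have to be found in the camera images.
- extractor: Cordless dust extractor: loose grey plastic case 190 (x) x 160 (y) x 100 mm high, about 2.2 kg, on rubber feet; origin at the centre of its underside, z up. Black motor cover up to 114 mm on the rear (+x) half of its top; a black hose port, 48 mm across, sticks 28 mm out of the rear face. The battery hatch is on the front (-x) half of its top, towards the robot.
- battery_hatch (a joint): Hinge of the battery hatch, a black flap 80 mm long, 56 mm wide (y). Hinge line along y at the middle of the extractor's top (x = 0, z = 100 mm); free end 80 mm from it at -x; flap's top 8 mm above the case, at 108 mm. Value in rad: 0 latched shut, about -0.05 pressed right in, about +0.67 popped, standing open, free end some 50 mm higher.
- battery_hatch_press (a point): Press point on the hatch's top face, 15 mm in from its free end, mid-width, at three ribs 1 mm high. Moves with the hatch; z is the face's normal (up when shut), x points to the hinge, y along it. Shut, it takes about 6 N here; after sinking about 3.5 mm the latch trips and it stops hard. Pressing on to 12 N does no harm.
- battery_hatch_cam (a joint): Hidden cam of the push-push latch: 0 rad latched as found, 0.4 to 0.9 pressed in and tripped, about 4.2 popped, about 6.8 at the bottom of a second press, 7.3 latched again. Let go after it trips and a spring swings the hatch open by itself in under 1 s; let go earlier and it stays shut. Pressed down again once open, it latches shut.
- organiser: Screw organiser, NOT to be operated: grey plastic box 170 (x) x 160 (y) x 63 mm high, 1.6 kg, loose, origin at the centre of its underside, z up; three open pockets of screws on the rear (+x) half and a wide black flap (80 x 126 mm, top at 71 mm) on the front half.
- screw_flap (a joint): Hinge of the organiser's flap, which has the same kind of latch: 0 rad shut, as it must stay; negative pressed in; about +0.67 open.
- offcut_board: Bystander, to be left alone: pine offcut board 200 x 70 x 20 mm lying flat; origin at the centre of its underside.
- offcut_block: Bystander, to be left alone: small pine block 70 x 40 x 30 mm lying flat; origin at the centre of its underside.
- sanding_block: Bystander, to be left alone: cork sanding block 90 x 50 x 30 mm lying flat; origin at the centre of its underside.
- glue: Bystander, to be left alone: white glue bottle, 56 mm across, 150 mm tall, standing; origin at the centre of its underside.
- screwdriver: Bystander, to be left alone: screwdriver about 200 mm long lying flat, origin on its axis.
- hammer: Bystander, to be left alone: hammer lying flat, about 300 mm long; origin at the centre of its underside.
- pencil_cup: Bystander, to be left alone: empty steel cup, 72 mm across, 100 mm tall, standing; origin at the centre of its underside.

How it is judged:
On the way, in this order (a step that is already met when the one before it is completed fails the run):
1. the battery hatch is pressed in by the fingers until its latch trips (value of joint battery_hatch below -0.03 rad and value of joint battery_hatch_cam above 0.4 rad and contact force between the fingers and extractor above 0.5 N).
2. the battery hatch has popped and stands open, untouched, for a second (value of joint battery_hatch above 0.55 rad and contact force between the fingers and extractor below 0.1 N), for 1 s.
At the end, for the whole second after the job is handed in: The battery hatch stands open by itself (more than 0.55 rad) and still; the organiser's flap is shut (within 0.03 rad); the extractor stands level; the extractor, the organiser and every bystander are within 30 mm of where they began (value of joint battery_hatch above 0.55 rad and value of joint battery_hatch_cam between 2.5 and 5 rad and velocity of joint battery_hatch between -0.1 and 0.1 rad/s and value of joint screw_flap between -0.03 and 0.03 rad and distance of each of extractor, organiser, offcut_board, offcut_block, sanding_block, glue, screwdriver, hammer, pencil_cup from where it was at the start of the episode below 0.03 m and angle between extractor's own z axis and vertical below 0.05 rad and linear speed of extractor below 0.02 m/s); the robot touches nothing.
It fails at once if the battery hatch is pressed down a second time (value of joint battery_hatch_cam above 6 rad).
It fails at once if the organiser's flap is pressed in or opened (value of joint screw_flap below -0.045 rad or value of joint screw_flap above 0.1 rad).
It fails at once if the extractor or the organiser is lifted, tipped or shoved (distance of any of extractor, organiser from where it was at the start of the episode above 0.03 m or height (world z) of any of extractor, organiser above 0.012 m or angle between any of extractor, organiser's own z axis and vertical above 0.15 rad).
It fails at once if a bystander is lifted or moved by more than 30 mm (distance of any of offcut_board, offcut_block, sanding_block, glue, screwdriver, hammer, pencil_cup from where it was at the start of the episode above 0.03 m).
It also fails if it takes over 35 s, if anything falls off the work surface, if the arm or the gripper's body presses on something with over 40 N, if the wrist force passes 120 N, or if a joint passes its speed limit or range.

ROBOT

A 7-joint arm with a two-finger parallel gripper is mounted at the origin on the work surface. World frame = base frame: x ahead of the robot, y to its left, z up, the work surface at z = 0. Lengths are in m, angles in rad, forces in N, time in s.
With the tool pointing down it reaches from about 0.425 to 0.925 m from the base axis. Payload 6.8 kg.
Tool frame: the origin (TCP) lies at the very end of the fingers, on their centre line; the grasp point (between the pads) lies 19 mm behind it; z points along the fingers, y is the line along which they close (so a half turn about z gives the same grasp; the last joint's range is limited). The gripper opens to 85 mm and grips with 20 to 120 N. Pads are 22 mm wide; open, the fingers measure 114 mm over their backs; the gripper's body (76 mm by 85 mm) begins 54 mm behind the grasp point. The pads swing forward as they close: fully open they stand 13 mm farther back than shut.
Start: joints at [1.063, 0.477, 0.022, 1.555, -0.011, 1.109, -0.083], TCP at [0.263, -0.622, 0.231] pointing down, gripper open.
Joint ranges: [-2.96, 2.96], [-0.34, 2.1], [-1.41, 1.46], [0.24, 2.44], [-1.37, 4.51], [0.17, 1.92], [-2.96, 2.96]. Speed limits (rad/s): [2.39, 2.39, 3.14, 3.14, 3.14, 3.14, 3.14].

INTERFACE

Orientations are given as a unit quaternion [w, x, y, z].
In Python, from station import bot gives the robot as it stands.
- The arm moves only by the tool jog_arm, never from a script. Its argument "motion" is a list of rows, each a list of 7 numbers: the turn, a rotation vector about the tool's x, y, z in rad, then the shift along the tool's x, y, z in mm, then the finger opening in mm, from 0 to 85.4. A call has 1 to 10 rows; each row is the pose to reach, as a shift and turn from the pose commanded when the call began, along the tool's axes at that moment; what a row does not reach only later rows make up. A row lasts 1/8 s, in which the tool goes at most 62.5 mm and 10.7 degrees, less where a joint would pass 70% of its speed; a pose out of reach is approached as far as the arm can. A call with a gripper value outside its range is refused whole. The fingers move at their own pace and stop on an object; "grip_force" is the grip in N (left out, the last holds). Time passes only in rows, so rows that repeat a pose let the fingers close. It gives the time, the measured TCP pose, the force, the opening and the grip force at its end, in the units of the state.
- bot.get_obs(): the state, without advancing time (a new reading comes with each control period).
- bot.read_camera(name): name is "scene" or "top" or "wrist"; returns a dict with "pixels" (480x640x3 uint8, red, green, blue), "camera_matrix" (3x3 intrinsics, pixels), "T" (4x4, takes a point from camera to world coordinates); the wrist camera has in their place "tool_from_camera" (4x4, takes a point from camera to tool coordinates, whose origin is the TCP and whose axes are the flange's). Camera axes: x right, y down, z forward; pixel columns grow to the right and rows downward; lengths in m; the calibration is good to about 2 mm. The wrist camera is an equidistant fisheye: a pixel r from the principal point sees the ray r / f radians off the axis. A picture is of the moment at which its call begins: read the wrist's pose just before it. There is no depth.
- bot.hand_in(): hands the job in; it is judged then, once.
Trained networks look in a picture, given as the dict that the camera call returned (one of the last four; its "shot" number tells which), for a name from the list of things; names that differ only in an ending like _2 or _b are one class to them, and where a whole thing is asked for, a point or a joint stands for the part that bears it (a point fixed in the world has none). Each returns a list of dicts, best first, with "score" (0 to 1); they miss things now and then, are a little off and sometimes report something else, mostly with a low value. They report only what shows in the picture. A call takes as long as a camera call.
- bot.spot_in(thing, picture): "xy" ([column, row] in pixels, amid what is visible of it).
- bot.tip_of(thing, picture): "xy" ([column, row] in pixels: a listed point, or the origin of a listed thing).
The state is a dict: "t": time; "q": joint angles; "joint_vel": joint speeds; "joint_torque": joint torques, N m; "eef_pos": TCP position; "tool_rot": TCP orientation; "contact_force": force on the tool from outside, world axes, zero at the start; "torque": the same for the moment, N m; "gripper_width": opening from 0.0 (shut) to 1.0 (fully open); "grasp_force": force on a finger pad.
Only numpy, scipy, OpenCV 4.12 (cv2) and the standard library are available. Lean on these libraries where they do the work, as an engineer would, in place of code of your own. Each camera call takes 0.05 s, during which the arm holds its last target. There are 200 camera calls.

## Working session

There is one attempt and no reset: what is moved stays moved. The work goes in short steps, Python scripts to look and compute and a tool call to move; the robot and the scene stay as the last step left them, time stands still between calls to the robot, and variables do not carry over. Pictures are saved under pics/ and viewed, at most 10 in all, crops included, and the job is handed in when it is done.

Besides the shell and the picture viewer there is one more tool, called after "Emit:" by a JSON object that holds its "op" and its "data", one argument or row to a line. jog_arm: Moves the arm, as the interface text tells. Its arguments: {"type":"object","properties":{"motion":{"type":"array"},"grip_force":{"type":"number"}},"required":["motion"]}

```bash
mkdir -p pics
cat > h.py <<'E'
import numpy as np, cv2
from station import bot
from scipy.spatial.transform import Rotation as R
def ray(p,xy,T=None):
    K=p["camera_matrix"];T=np.array(p["T"])
    d=np.linalg.inv(K)@np.array([xy[0],xy[1],1.]);return T[:3,3],T[:3,:3]@d
def onz(p,xy,z):
    o,d=ray(p,xy);return o+d*(z-o[2])/d[2]
E
python3 - <<'E'
from h import *
o=bot.get_obs();print(o["t"],o["eef_pos"],o["tool_rot"],o["q"])
for c in("top","scene"):
    p=bot.read_camera(c);cv2.imwrite(f"pics/{c}0.png",p["pixels"][:,:,::-1])
    for n,z in(("extractor",0),("battery_hatch_press",.108),("organiser",0)):
        for r in bot.tip_of(n,p)[:2]: print(c,n,r["score"],r["xy"],onz(p,r["xy"],z).round(3))
    for n,z in(("battery_hatch",.104),("glue",.08),("pencil_cup",.05)):
        for r in bot.spot_in(n,p)[:2]: print(c,n,r["score"],r["xy"],onz(p,r["xy"],z).round(3))
E
```

```text
0.0 [ 0.26246023 -0.621227    0.23032108] [-8.82590825e-04  9.80082404e-01  1.98589101e-01 -2.66114538e-04] [ 1.06291442  0.47778905  0.02234147  1.55648009 -0.01146281  1.10929536
 -0.08308182]
top extractor 0.92 [420.2, 231.6] [ 0.576 -0.256  0.   ]
top battery_hatch_press 0.55 [445.5, 254.5] [ 0.516 -0.296  0.108]
top organiser 0.86 [250.9, 267.3] [0.467 0.199 0.   ]
top battery_hatch 0.73 [438.7, 250.7] [ 0.525 -0.28   0.104]
top glue 0.8 [194.0, 308.7] [0.361 0.325 0.08 ]
top pencil_cup 0.78 [371.7, 148.7] [ 0.787 -0.114  0.05 ]
top pencil_cup 0.42 [426.2, 230.7] [ 0.576 -0.26   0.05 ]
scene extractor 0.74 [254.6, 221.4] [ 0.556 -0.269  0.   ]
scene battery_hatch_press 0.52 [259.0, 190.0] [ 0.513 -0.279  0.108]
scene organiser 0.96 [378.4, 272.5] [0.486 0.215 0.   ]
scene battery_hatch 0.64 [255.8, 192.1] [ 0.525 -0.283  0.104]
scene glue 0.7 [433.3, 254.0] [0.382 0.34  0.08 ]
scene glue 0.28 [331.3, 227.4] [0.483 0.021 0.08 ]
scene pencil_cup 0.59 [238.0, 263.3] [ 0.774 -0.114  0.05 ]
scene pencil_cup 0.19 [381.4, 261.3] [0.483 0.221 0.05 ]
```

View pics/top0.png

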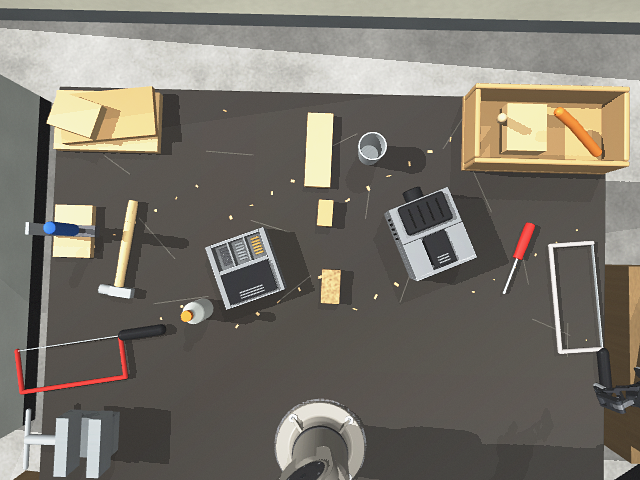

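View pics/scene0.png

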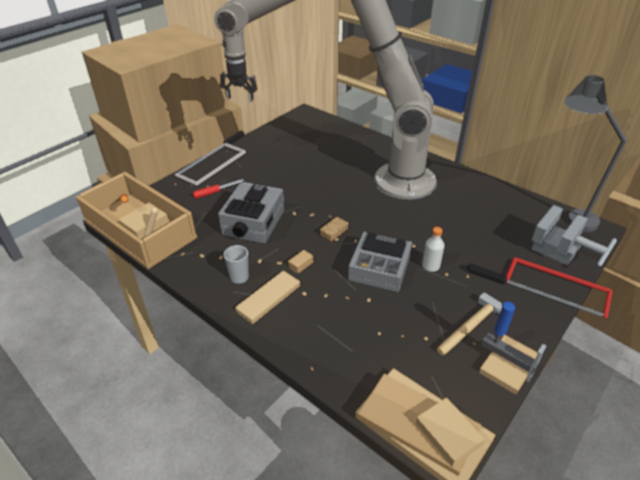

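The top view shows the extractor at about (430,232), with the hatch towards the lower right and its ribs at about (445,258). The front edge gives a yaw of about 0.38 rad, which the tool's yaw of 0.40 already matches. The organiser is at (246,268), well away. In the scene view nothing tall stands between the arm and the extractor. I'll go above the press point with the fingers closing.

Emit:
{"op": "jog_arm", "data": {
  "motion": [
    [0,0,0,40,-23,0,0],
    [0,0,0,80,-46,0,0],
    [0,0,0,125,-72,0,0],
    [0,0,0,170,-98,0,0],
    [0,0,0,215,-124,0,0],
    [0,0,0,260,-150,0,0],
    [0,0,0,305,-176,0,0],
    [0,0,0,340,-196,0,0],
    [0,0,0,360,-207,0,0],
    [0,0,0,360,-207,0,0]
  ],
  "grip_force": 40
}}

```text
t: 1.95
eef_pos: [0.5151, -0.289, 0.2314]
tool_rot: [-0.0, 0.98, 0.201, 0.0]
contact_force: [-0.7, -0.6, -0.6]
gripper_width: 0.0
grasp_force: 0.0
```

```bash
cat >> h.py <<'E'
def wray(p,xy,o):
    K=np.array(p["camera_matrix"]);u=(xy[0]-K[0,2])/K[0,0];v=(xy[1]-K[1,2])/K[1,1];r=np.hypot(u,v)
    d=np.array([np.sin(r)*u/r,np.sin(r)*v/r,np.cos(r)]);C=np.array(p["tool_from_camera"])
    q=o["tool_rot"];Rt=R.from_quat([q[1],q[2],q[3],q[0]]).as_matrix()
    return Rt@C[:3,3]+np.array(o["eef_pos"]),Rt@C[:3,:3]@d,Rt
def look(tag):
    o=bot.get_obs();p=bot.read_camera("wrist");cv2.imwrite(f"pics/{tag}.png",p["pixels"][:,:,::-1])
    print(o["t"],np.round(o["eef_pos"],4),np.round(o["tool_rot"],3),np.round(o["contact_force"],1),o["gripper_width"])
    for n,z in(("battery_hatch_press",.108),("extractor",.0)):
        for r in bot.tip_of(n,p)[:2]:
            c,d,Rt=wray(p,r["xy"],o);w=c+d*(z-c[2])/d[2]
            print(n,r["score"],r["xy"],w.round(4),"tool mm",(Rt.T@(w-o["eef_pos"])*1e3).round(1))
E
python3 -c "
from h import *
look('w1')
p=bot.read_camera('top')
for r in bot.tip_of('battery_hatch_press',p)[:2]: print(r['score'],r['xy'],onz(p,r['xy'],.108))"
```

```text
1.95 [ 0.5151 -0.289   0.2314] [-0.     0.98   0.201  0.   ] [-0.7 -0.6 -0.6] 0.0002205204979676554
battery_hatch_press 0.84 [325.5, 238.3] [ 0.5089 -0.2919  0.108 ] tool mm [ -6.8   0.2 123.4]
extractor 0.78 [321.1, 146.9] [ 0.5662 -0.2626  0.    ] tool mm [ 57.2  -4.1 231.5]
0.68 [441.6, 255.6] [ 0.5131199  -0.28627604  0.108     ]
```

View pics/w1.png

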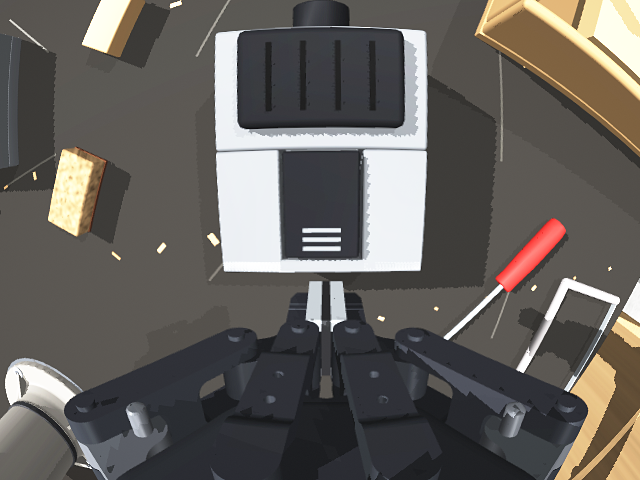

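The wrist view shows the hatch square to the tool, with the ribs centred at (321,239). That agrees with the network to within a few pixels. The correction is about -6 mm in tool x, then I'll descend to just above the hatch.

Emit:
{"op": "jog_arm", "data": {
  "motion": [
    [0,0,0,-6,0,30,0],
    [0,0,0,-6,0,65,0],
    [0,0,0,-6,0,95,0],
    [0,0,0,-6,0,112,0],
    [0,0,0,-6,0,117,0],
    [0,0,0,-6,0,117,0],
    [0,0,0,-6,0,117,0]
  ]
}}

```text
t: 3.08
eef_pos: [0.509, -0.2937, 0.1154]
tool_rot: [0.001, 0.98, 0.199, 0.001]
contact_force: [0.5, -0.8, 1.5]
gripper_width: -0.001
grasp_force: 0.0
```

```bash
python3 -c "
from h import *
look('w2')"
```

```text
3.075 [ 0.509  -0.2937  0.1154] [0.001 0.98  0.199 0.001] [ 0.5 -0.8  1.5] -0.000736935442086276
battery_hatch_press 0.74 [315.3, 294.6] [ 0.5075 -0.2897  0.108 ] tool mm [ 0.2 -4.3  7.4]
extractor 0.7 [317.9, 141.2] [ 0.5667 -0.2642  0.    ] tool mm [ 64.5  -5.  115.5]
```

View pics/w2.png

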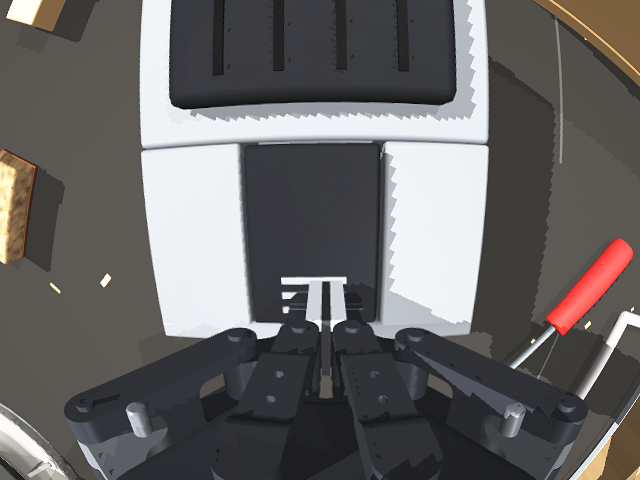

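The fingertips stand over the ribs at about (325,290), and the rib centre is at about (315,294). The tip is about 4 mm to the right, so I'll correct that and press slowly.

Emit:
{"op": "jog_arm", "data": {
  "motion": [
    [0,0,0,0,-4,2,0],
    [0,0,0,0,-4,4,0],
    [0,0,0,0,-4,6,0],
    [0,0,0,0,-4,7,0],
    [0,0,0,0,-4,8,0],
    [0,0,0,0,-4,9,0],
    [0,0,0,0,-4,9,0]
  ]
}}

```text
t: 4.1
eef_pos: [0.5063, -0.2896, 0.1054]
tool_rot: [-0.0, 0.98, 0.198, -0.0]
contact_force: [-1.7, 1.4, 3.6]
gripper_width: -0.0
grasp_force: 2.0
```

Emit:
{"op": "jog_arm", "data": {
  "motion": [
    [0,0,0,0,0,1,0],
    [0,0,0,0,0,1.5,0],
    [0,0,0,0,0,1.5,0]
  ]
}}

```text
t: 4.47
eef_pos: [0.5064, -0.2898, 0.1047]
tool_rot: [-0.0, 0.98, 0.198, -0.0]
contact_force: [-6.1, 2.3, 13.2]
gripper_width: -0.0
grasp_force: 6.7
```

The force is 13 N and the tip stopped short of the commanded depth, so the hatch is bottomed. I'll let go, moving up and back away from it.

Emit:
{"op": "jog_arm", "data": {
  "motion": [
    [0,0,0,-15,0,-45,0],
    [0,0,0,-50,0,-90,0],
    [0,0,0,-80,0,-130,0],
    [0,0,0,-90,0,-150,0],
    [0,0,0,-90,0,-150,0],
    [0,0,0,-90,0,-150,0],
    [0,0,0,-90,0,-150,0],
    [0,0,0,-90,0,-150,0],
    [0,0,0,-90,0,-150,0],
    [0,0,0,-90,0,-150,0]
  ]
}}

```text
t: 5.72
eef_pos: [0.4239, -0.3246, 0.2536]
tool_rot: [-0.0, 0.98, 0.199, -0.0]
contact_force: [-0.4, 0.5, 0.1]
gripper_width: 0.001
grasp_force: 0.0
```

Emit:
{"op": "jog_arm", "data": {
  "motion": [
    [0,0,0,0,0,0,0],
    [0,0,0,0,0,0,0],
    [0,0,0,0,0,0,0],
    [0,0,0,0,0,0,0],
    [0,0,0,0,0,0,0],
    [0,0,0,0,0,0,0],
    [0,0,0,0,0,0,0],
    [0,0,0,0,0,0,0],
    [0,0,0,0,0,0,0],
    [0,0,0,0,0,0,0]
  ]
}}

```text
t: 6.98
eef_pos: [0.4238, -0.3247, 0.2538]
tool_rot: [0.0, 0.98, 0.199, -0.0]
contact_force: [-0.1, 0.1, -0.4]
gripper_width: 0.004
grasp_force: 0.0
```

```bash
python3 -c "
from h import *
look('w3')"
```

```text
6.975 [ 0.4238 -0.3247  0.2538] [ 0.     0.98   0.199 -0.   ] [-0.1  0.1 -0.4] 0.0038494092747618346
battery_hatch_press 0.85 [327.5, 73.8] [ 0.532  -0.2808  0.108 ] tool mm [116.8   1.8 145.8]
extractor 0.55 [325.9, 53.7] [ 0.5689 -0.2641  0.    ] tool mm [157.3   0.7 253.8]
```

View pics/w3.png

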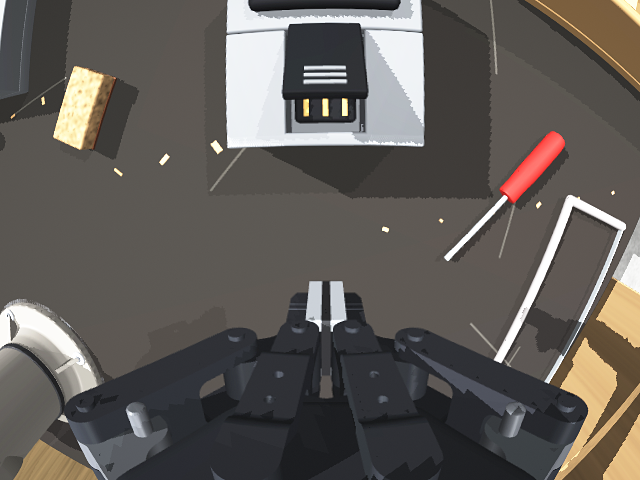

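The hatch stands open, with the ribs at (325,74) and the battery contacts visible at (325,108). The extractor has not moved, and the arm has been clear for over a second.

```bash
python3 -c "
from station import bot
print(bot.hand_in())"
```

```text
the job is handed in; nothing more can be done
None
```

I pressed the battery hatch in once; it popped open and was still open more than a second after the arm moved clear. Nothing else was touched and the job is handed in, but the hand-in returned no verdict.

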